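Put three grinding arbors back in their own cradles

TASK

The three grinding arbors lie in one another's cradles: using the empty ribbed bed to park one of them on the way, put every arbor into the cradle painted in the colour of its bands, lying centred in both Vs. Lay them down without dropping them, never let one down onto the bench, and leave the cup wheel, the oil bottle and the flat wheel standing where they are.

Things in the scene. Friction and masses are not known exactly. Their poses are not given: they have to be found in the camera images.
- red_arbor_center (a point): Loose steel grinding arbor with two red bands: round bar lying level, 160 mm long, 0.3 to 0.52 kg, starting in the blue cradle. Point: its centre, on the axis; x along the bar, y and z turn as it rolls. 24 mm diameter over the middle 120 mm, thinner at both ends (dark taper, dark nose). Bands 14 to 32 mm either side of centre; grip the plain steel between. Either end may point either way.
- blue_arbor_center (a point): Loose steel grinding arbor with two blue bands: round bar lying level, 160 mm long, 0.3 to 0.52 kg, starting in the yellow cradle. Point: its centre, on the axis; x along the bar, y and z turn as it rolls. 24 mm diameter over the middle 120 mm, thinner at both ends (dark taper, dark nose). Bands 14 to 32 mm either side of centre; grip the plain steel between. Either end may point either way.
- yellow_arbor_center (a point): Loose steel grinding arbor with two yellow bands: round bar lying level, 160 mm long, 0.3 to 0.52 kg, starting in the red cradle. Point: its centre, on the axis; x along the bar, y and z turn as it rolls. 24 mm diameter over the middle 120 mm, thinner at both ends (dark taper, dark nose). Bands 14 to 32 mm either side of centre; grip the plain steel between. Either end may point either way.
- red_cradle: Fixed red cradle: base plate 156 x 76 x 10 mm, two V supports 12 mm thick centred at x = +-40 mm. Origin: centre of underside, on the bench; x along the bar in it, z up. A seated arbor's axis lies along x, 45 mm above the origin. Vs 37 mm wide at the mouth, 46 mm high; between them 68 mm is free for fingers, down to the plate (10 mm).
- blue_cradle: Fixed blue cradle: base plate 156 x 76 x 10 mm, two V supports 12 mm thick centred at x = +-40 mm. Origin: centre of underside, on the bench; x along the bar in it, z up. A seated arbor's axis lies along x, 45 mm above the origin. Vs 37 mm wide at the mouth, 46 mm high; between them 68 mm is free for fingers, down to the plate (10 mm).
- yellow_cradle: Fixed yellow cradle: base plate 156 x 76 x 10 mm, two V supports 12 mm thick centred at x = +-40 mm. Origin: centre of underside, on the bench; x along the bar in it, z up. A seated arbor's axis lies along x, 45 mm above the origin. Vs 37 mm wide at the mouth, 46 mm high; between them 68 mm is free for fingers, down to the plate (10 mm).
- ribbed_bed: Fixed ribbed bed, empty: black plate 156 x 100 x 10 mm, two rails at x = +-40 mm with white round ribs along x at y = +-12, +-36 mm, tops 38 mm high. Origin: centre of underside, on the bench; z up. An arbor lies along x in a hollow (y = -24, 0 or 24 mm), axis 45 mm above the origin. Between the rails 62 mm is free for fingers, down to the plate (10 mm).
- cup_wheel: Loose small pink grinding cup wheel with a yellow hub, 46 mm across the top, 31 mm high, origin at the centre of its underside; not part of the job. It stands in line with the red cradle, its centre 118 mm beyond (+x) that cradle's centre along the cradle's x
- oil_bottle: Loose amber oil bottle with a black cap, 38 mm in diameter, 75 mm high, origin at the centre of its underside; not part of the job. It stands in line with the blue cradle, its centre 118 mm beyond (+x) that cradle's centre along the cradle's x
- flat_wheel: Loose flat grey grinding wheel with a green label, lying, 48 mm in diameter, 14 mm high, origin at the centre of its underside; not part of the job. It stands in line with the yellow cradle, its centre 118 mm short of (-x) that cradle's centre along the cradle's x
Things that resemble listed ones, but are neither listed nor needed, are in the scene too. What is shaped like the blue_cradle but purple or turquoise is not meant.

How it is judged:
By the outcome, as a careful person would: the job done as asked, in the order asked, and still so for the second after the job is handed in, with the robot touching nothing.
It also fails if it takes over 106 s, if anything falls off the work surface, if the arm or the gripper's body presses on something with over 40 N, if the wrist force passes 120 N, or if a joint passes its speed limit or range.

ROBOT

A 6-joint arm with a two-finger parallel gripper is mounted at the origin on the work surface. World frame = base frame: x ahead of the robot, y to its left, z up, the work surface at z = 0. Lengths are in m, angles in rad, forces in N, time in s.
With the tool pointing down it reaches from about 0.25 to 0.8 m from the base axis. Payload 3.9 kg.
Tool frame: the origin (TCP) lies at the very end of the fingers, on their centre line; the grasp point (between the pads) lies 19 mm behind it; z points along the fingers, y is the line along which they close (so a half turn about z gives the same grasp; the last joint's range is limited). The gripper opens to 85 mm and grips with 20 to 120 N. Pads are 22 mm wide; open, the fingers measure 114 mm over their backs; the gripper's body (76 mm by 85 mm) begins 54 mm behind the grasp point. The pads swing forward as they close: fully open they stand 13 mm farther back than shut.
Start: joints at [-1.26, 0.26, -0.138, 1.173, 0, 1.571], TCP at [0.161, -0.5, 0.231] pointing down, gripper open.
Joint ranges: [-2.78, 2.78], [-0.83, 1.72], [-1.28, 1.37], [-1.9, 2.12], [-1.57, 1.48], [-3.14, 3.14]. Speed limits (rad/s): [2.57, 2.57, 3.14, 3.14, 3.14, 3.14].

INTERFACE

Orientations are given as a rotation vector (axis times angle).
In Python, from station import r gives the robot as it stands.
- The arm moves only by the tool step_arm, never from a script. Its argument "targets" is one flat list of numbers, 7 for each row, row after row: the shift along the tool's x, y, z in m, then the turn, a rotation vector about the tool's x, y, z in rad, then the opening, from 0 (shut) to 1 (fully open). A call has 1 to 10 rows; each row shifts and turns the commanded pose from where the row before left it, along the tool's axes as they then stand; what a row does not reach is not made up. A row lasts 1/10 s, in which the tool goes at most 50 mm and 8.59 degrees, less where a joint would pass 70% of its speed; a pose out of reach is approached as far as the arm can. A call is refused whole if a number of a shift passes 0.05 or a number of a turn 0.15, either way. A call with a gripper value outside its range is refused whole. The fingers move at their own pace and stop on an object; "grip_force" is the grip in N (left out, the last holds). Time passes only in rows, so rows that do not move let the fingers close. It gives the time, the measured TCP pose, the force, the opening and the grip force at its end, in the units of the state.
- r.read_state(): the state, without advancing time (a new reading comes with each control period).
- r.read_camera(name): name is "side" or "top"; returns a dict with "pixels" (400x640x3 uint8, blue, green, red), "z_map" (400x640 float32, m along the optical axis (not along the pixel's ray), 0 where there is no reading), "vertical_fov" (degrees; the focal length in pixels is half the picture's height over the tangent of half this angle, whatever the lens; pixels are square), "cx", "cy" (the principal point, pixels), "k1" (the pictures are not rectified: a ray, as slopes to the right and down, at radius r is drawn at 1 + k1 r^2 times it, then the intrinsics apply), "T" (4x4, takes a point from camera to world coordinates). Camera axes: x right, y up, looking along -z (the intrinsics and any distortion apply to the point x, -y, -z); pixel columns grow to the right and rows downward; lengths in m; the calibration is good to about 2 mm. A picture is of the moment at which its call begins.
- r.job_done(): hands the job in; it is judged then, once.
Trained networks look in a picture, given as the dict that the camera call returned (one of the last four; its "shot" number tells which), for a name from the list of things; names that differ only in an ending like _2 or _b are one class to them, and where a whole thing is asked for, a point or a joint stands for the part that bears it (a point fixed in the world has none). Each returns a list of dicts, best first, with "confidence" (0 to 1); they miss things now and then, are a little off and sometimes report something else, mostly with a low value. They report only what shows in the picture. A call takes as long as a camera call. They do not tell look-alikes from the thing itself.
- r.search_frame(picture, target): "bbox" ([left, top, right, bottom] in pixels, round what is visible of it).
- r.spot_point(picture, target): "centre" ([row, column] in pixels: a listed point, or the origin of a listed thing).
The state is a dict: "clock": time; "q": joint angles; "qvel": joint speeds; "joint_torque": joint torques, N m; "tool_pos": TCP position; "ee_rot": TCP orientation; "ft_force": force on the tool from outside, world axes, zero at the start; "moment": the same for the moment, N m; "gripper_width": opening from 0.0 (shut) to 1.0 (fully open); "grip_force": force on a finger pad.
Only numpy, scipy, OpenCV 4.12 (cv2) and the standard library are available. Lean on these libraries where they do the work, as an engineer would, in place of code of your own. Each camera call takes 0.05 s, during which the arm holds its last target. There are 200 camera calls.

## Working session

There is one attempt and no reset: what is moved stays moved. The work goes in short steps, Python scripts to look and compute and a tool call to move; the robot and the scene stay as the last step left them, time stands still between calls to the robot, and variables do not carry over. Pictures are saved under pics/ and viewed, at most 14 in all, crops included, and the job is handed in when it is done.

Besides the shell and the picture viewer there is one more tool, called as name(argument=value, ...) on one line, values as JSON. step_arm: Moves the arm, as the interface text tells. Its arguments: {"type":"object","properties":{"targets":{"type":"array"},"grip_force":{"type":"number"}},"required":["targets"]}

```bash
ls; mkdir -p pics
python3 - <<'E'
from station import r
import cv2
print(r.read_state())
for n in("top","side"):
    p=r.read_camera(n); cv2.imwrite(f"pics/{n}0.png",p["pixels"]); print({k:v for k,v in p.items() if k not in("pixels","z_map")})
E
```

```text
pics
{'clock': 0.0, 'q': array([-1.25999083e+00,  2.60690906e-01, -1.39392699e-01,  1.17271184e+00,
        8.22160755e-06,  1.57079793e+00]), 'qvel': array([-0.00054938, -0.0020652 ,  0.0007987 , -0.0003356 , -0.0005705 ,
       -0.00162666]), 'joint_torque': array([-2.45452711e-04, -4.05677247e+01,  2.53923082e+01,  1.87759747e-02,
        5.80293931e-05, -9.01323176e-06]), 'tool_pos': array([ 0.16034747, -0.49918049,  0.23045237]), 'ee_rot': array([-3.10178205e+00, -4.85941071e-01,  4.72981427e-04]), 'ft_force': array([-0.05779519, -0.81657892,  0.18178583]), 'moment': array([-0.01264598,  0.0121901 , -0.01287341]), 'grip_force': 0.0, 'gripper_width': 0.9955798785803386}
{'vertical_fov': 54.51682862006207, 'cx': 323.67531098746394, 'cy': 202.25794414478688, 'k1': -0.013780049260961534, 'T': array([[ 1.96117886e-02,  9.92600049e-01, -1.19835392e-01,
         3.46333579e-01],
       [-9.99807629e-01,  1.94358080e-02, -2.63721622e-03,
        -7.65374575e-02],
       [-2.88603276e-04,  1.19864060e-01,  9.92790272e-01,
         1.40240644e+00],
       [ 0.00000000e+00,  0.00000000e+00,  0.00000000e+00,
         1.00000000e+00]]), 'shot': 1}
{'vertical_fov': 48.440604759591494, 'cx': 321.06477839477213, 'cy': 199.90927497505535, 'k1': -0.09227554816644168, 'T': array([[-0.82706939,  0.26230742, -0.49714287, -0.15311904],
       [-0.5615433 , -0.42492196,  0.71000736,  0.87299687],
       [-0.02500672,  0.86639261,  0.49873692,  0.71479305],
       [ 0.        ,  0.        ,  0.        ,  1.        ]]), 'shot': 2}
```

View pics/top0.png

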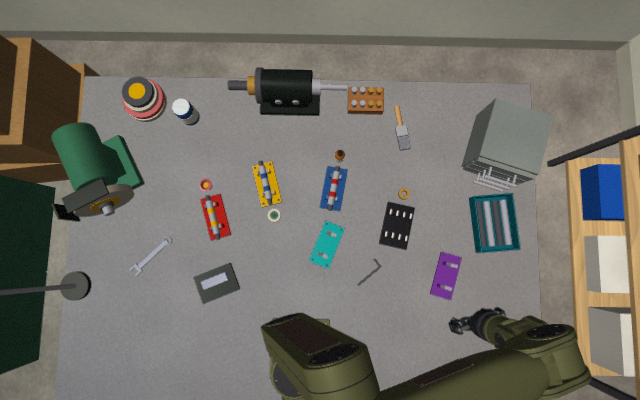

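View pics/side0.png

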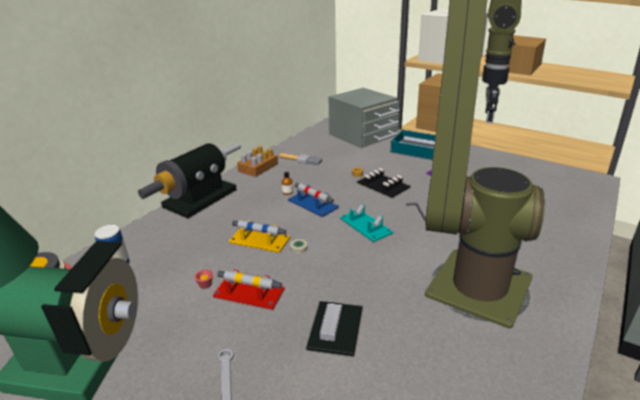

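```bash
cat > h.py <<'E'
from station import r
import numpy as np, cv2
from scipy.spatial.transform import Rotation as R
def cam(p):
    f=200/np.tan(np.radians(p["vertical_fov"])/2)
    return np.array([[f,0,p["cx"]],[0,f,p["cy"]],[0,0,1]])
def ray(p,uv):
    # radial model: drawn = ray*(1+k1 r^2)
    x=cv2.undistortPoints(np.array([[uv]],float),cam(p),np.array([p["k1"],0,0,0,0.]))[0,0]
    return p["T"][:3,:3]@np.array([x[0],-x[1],-1.0])
def at_z(p,uv,z):
    d=ray(p,uv);o=p["T"][:3,3];return o+d*(z-o[2])/d[2]
def proj(p,X):
    X=np.atleast_2d(X);c=(X-p["T"][:3,3])@p["T"][:3,:3];c=c*[1,-1,-1]
    return cv2.projectPoints(c,np.zeros(3),np.zeros(3),cam(p),np.array([p["k1"],0,0,0,0.]))[0][:,0]
def cloud(p):
    h,w=p["z_map"].shape;v,u=np.mgrid[:h,:w]
    x=cv2.undistortPoints(np.stack([u,v],-1).reshape(-1,1,2).astype(float),cam(p),np.array([p["k1"],0,0,0,0.]))[:,0]
    z=p["z_map"].reshape(-1,1)
    c=np.hstack([x[:,:1],-x[:,1:],-np.ones_like(z)])*z
    return (c@p["T"][:3,:3].T+p["T"][:3,3]).reshape(h,w,3)
E
python3 - <<'E'
from h import *
for n in("top","side"):
    p=r.read_camera(n)
    for t,z in [("red_arbor_center",.045),("blue_arbor_center",.045),("yellow_arbor_center",.045),("red_cradle",0),("blue_cradle",0),("yellow_cradle",0),("ribbed_bed",0),("cup_wheel",0),("oil_bottle",0),("flat_wheel",0)]:
        for d in r.spot_point(p,t)[:3]:
            v,u=d["centre"]; print(n,t,round(d["confidence"],2),[int(u),int(v)],at_z(p,(u,v),z).round(4)[:2])
E
```

```text
top red_arbor_center 0.68 [332, 188] [ 0.5609 -0.1035]
top blue_arbor_center 0.81 [263, 184] [0.5679 0.1432]
top blue_arbor_center 0.64 [396, 226] [ 0.429  -0.3275]
top yellow_arbor_center 0.78 [208, 216] [0.4533 0.3312]
top yellow_arbor_center 0.73 [340, 159] [ 0.6636 -0.1293]
top red_cradle 0.7 [217, 216] [0.4579 0.3113]
top blue_cradle 0.73 [326, 243] [ 0.3666 -0.0859]
top blue_cradle 0.7 [335, 187] [ 0.5715 -0.1139]
top yellow_cradle 0.94 [267, 185] [0.5745 0.1336]
top ribbed_bed 0.67 [395, 223] [ 0.4441 -0.3351]
top cup_wheel 0.66 [208, 184] [0.5729 0.3489]
top oil_bottle 0.72 [332, 189] [ 0.5636 -0.1041]
top oil_bottle 0.64 [340, 158] [ 0.6802 -0.1317]
top flat_wheel 0.63 [275, 213] [0.4715 0.1007]
side red_arbor_center 0.64 [312, 193] [ 0.5596 -0.098 ]
side blue_arbor_center 0.59 [256, 226] [0.5858 0.1338]
side yellow_arbor_center 0.84 [248, 275] [0.4605 0.3053]
side yellow_arbor_center 0.74 [255, 240] [0.5419 0.186 ]
side red_cradle 0.71 [248, 290] [0.4625 0.3104]
side blue_cradle 0.88 [365, 222] [ 0.3728 -0.1041]
side blue_cradle 0.85 [311, 205] [ 0.5644 -0.0971]
side yellow_cradle 0.73 [258, 240] [0.5795 0.1376]
side yellow_cradle 0.37 [383, 181] [ 0.4472 -0.3635]
side ribbed_bed 0.66 [382, 182] [ 0.4472 -0.3574]
side cup_wheel 0.72 [257, 224] [0.6395 0.0759]
side cup_wheel 0.71 [297, 252] [0.4536 0.1238]
side cup_wheel 0.65 [207, 285] [0.5617 0.3496]
side oil_bottle 0.59 [287, 194] [ 0.6768 -0.1166]
side flat_wheel 0.55 [297, 250] [0.4598 0.1155]
```

The top view shows the red cradle near (216,216) holding the yellow arbor, the yellow cradle near (267,184) holding the blue one, and the blue cradle near (334,188) holding the red one. The ribbed bed is near (397,226). Turquoise (327,244) and purple (446,276) are decoys. The side view agrees.

```bash
cat > meas.py <<'E'
from h import *
import sys
B={"red":(.458,.311),"yellow":(.5745,.135),"blue":(.568,-.106),"bed":(.445,-.335)}
def masks(p):
    h=cv2.cvtColor(p["pixels"],cv2.COLOR_BGR2HSV).astype(int);H,S,V=h[...,0],h[...,1],h[...,2]
    return {"red":((H<8)|(H>172))&(S>140)&(V>60),"yellow":(H>20)&(H<34)&(S>130)&(V>80),"blue":(H>100)&(H<125)&(S>110)&(V>50),"bed":(V<50)}
if __name__=="__main__":
    for n in("top","side"):
        p=r.read_camera(n);m=masks(p);C=cloud(p)
        for c,b in B.items():
            near=np.hypot(C[...,0]-b[0],C[...,1]-b[1])<.1
            k=(m[c]&near).astype(np.uint8);_,l,s,_=cv2.connectedComponentsWithStats(k)
            i=1+np.argmax(s[1:,4]);v,u=np.nonzero(l==i)
            g=np.array([at_z(p,(a,d),.01)[:2] for a,d in zip(u,v)],np.float32)
            (cx,cy),(w,hh),a=cv2.minAreaRect(g*1000)
            box=cv2.boxPoints(((cx,cy),(w,hh),a));e=max((box[1]-box[0],box[2]-box[1]),key=np.linalg.norm)
            yaw=np.degrees(np.arctan2(e[1],e[0]))%180
            print(n,c,"c",round(cx,1),round(cy,1),"size",round(w),round(hh),"yaw",round(yaw,1))
            # high points: arbor axis from depth
            hi=near&(C[...,2]>.05)&(C[...,2]<.065);q=C[hi]*1000
            if len(q)>20:
                q=q[:,:2];mu=q.mean(0);_,_,vt=np.linalg.svd(q-mu);t=(q-mu)@vt[0]
                mid=mu+vt[0]*(t.min()+t.max())/2
                print("   hi",len(q),mid.round(1),"len",round(np.ptp(t)),"yaw",round(np.degrees(np.arctan2(vt[0,1],vt[0,0]))%180,1))
            for c2 in("red","yellow","blue"):
                if c2==c: continue
                bm=(m[c2]&near).astype(np.uint8)
                if bm.sum()>10:
                    v,u=np.nonzero(bm);print("   bands",c2,len(v),np.mean([at_z(p,(x,y),.053)[:2]*1000 for x,y in zip(u,v)],0).round(1))
E
python3 meas.py
python3 - <<'E'
from h import *
p=r.read_camera("top");i=p["pixels"][140:270,180:430];cv2.imwrite("pics/crop1.png",cv2.resize(i,None,fx=3.2,fy=3.2,interpolation=cv2.INTER_CUBIC))
E
```

```text
top red c 460.6 299.8 size 154 39 yaw 17.3
   hi 249 [450.1 315.5] len 158 yaw 17.5
   bands yellow 55 [450.7 314.9]
top yellow c 584.5 116.7 size 154 34 yaw 15.1
   hi 240 [576.1 136. ] len 158 yaw 15.3
   bands blue 49 [579.2 135.7]
top blue c 563.9 -128.8 size 30 154 yaw 170.9
   hi 247 [ 560.8 -105.4] len 159 yaw 170.5
   bands red 55 [ 562.4 -106.2]
top bed c 437.5 -336.6 size 96 152 yaw 168.4
side red c 452.4 319.8 size 155 79 yaw 17.9
   hi 367 [448.4 317.3] len 160 yaw 17.6
   bands yellow 115 [447.9 322.1]
side yellow c 575.4 139.5 size 155 81 yaw 15.5
   hi 255 [575.9 137.8] len 161 yaw 15.6
   bands blue 65 [573.6 144.6]
side blue c 568.4 -103.1 size 76 168 yaw 170.8
   hi 171 [ 574.1 -107.1] len 183 yaw 170.5
   bands red 41 [561.5 -97.8]
side bed c 428.8 -338.3 size 117 149 yaw 168.0
```

View pics/crop1.png

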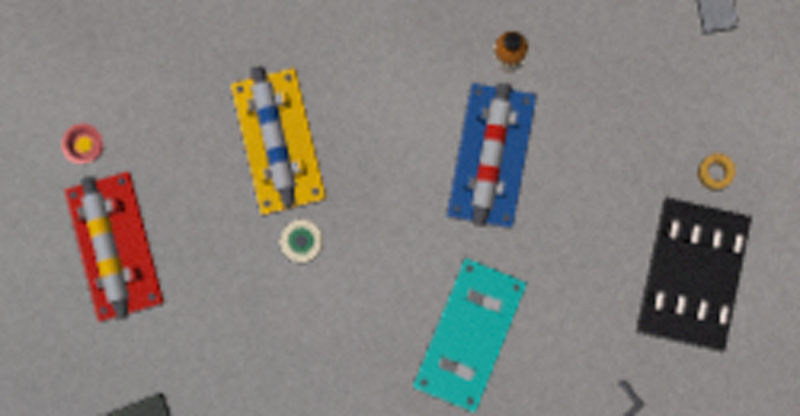

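The crop shows each arbor in the wrong-coloured cradle, slightly off-axis in appearance through parallax. The bed is empty with all four ribs per rail visible. The top-view plates were split by the arbors, so I'll refit them with the whole mask.

Run:
```python
from meas import *
from scipy.optimize import minimize
for n in("top","side"):
    p=r.read_camera(n);m=masks(p);C=cloud(p)
    for c,b in B.items():
        near=np.hypot(C[...,0]-b[0],C[...,1]-b[1])<.1
        k=(m[c]&near).astype(np.uint8);k=cv2.morphologyEx(k,cv2.MORPH_OPEN,np.ones((2,2)))if n=="top" else k
        v,u=np.nonzero(k)
        g=np.array([at_z(p,(a,d),.01)[:2] for a,d in zip(u,v)],np.float32)
        (cx,cy),(w,hh),a=cv2.minAreaRect(g*1000);print(n,c,round(cx,1),round(cy,1),round(w),round(hh),round(a,1))
    if n=="top":
        # ribs of the bed: bright spots
        near=np.hypot(C[...,0]-.44,C[...,1]+.335)<.065
        k=(near&(p["pixels"].min(2)>130)).astype(np.uint8)
        _,l,s,ce=cv2.connectedComponentsWithStats(k)
        q=np.array([at_z(p,x,.037)[:2]*1000 for x in ce[1:]]);print(q.round(1),q.mean(0),s[1:,4])
```

```text
top red 451.8 312.9 154 74 17.1
top yellow 575.4 132.9 154 76 15.2
top blue 563.7 -110.4 74 154 80.6
top bed 433.7 -339.9 96 152 78.3
[[ 485.2 -309.4]
 [ 448.8 -274.9]
 [ 477.6 -331.9]
 [ 474.1 -355.8]
 [ 469.6 -379.9]
 [ 428.4 -386.4]
 [ 404.  -291.9]
 [ 401.5 -316.2]
 [ 394.3 -338.7]
 [ 401.3 -378.1]
 [ 389.8 -362.4]] [ 434.04414937 -338.68932746] [ 7 70  9  9  8 23  9  8 10  1  9]
side red 465.5 331.4 191 78 22.6
side yellow 575.3 139.2 156 81 15.3
side blue 568.4 -103.1 76 168 80.8
side bed 428.8 -338.3 117 149 78.0
```

```bash
cat > go.py <<'E'
# usage: go.py x y z yaw_deg (mm): turn first (tool axes), then shift in the turned frame
from h import *
import sys
x,y,z,yaw=map(float,sys.argv[1:])
s=r.read_state();Rc=R.from_rotvec(s["ee_rot"]);a=np.radians(yaw)
Rt=R.from_matrix(np.array([[np.cos(a),np.sin(a),0],[np.sin(a),-np.cos(a),0],[0,0,-1]]))
print("t",round(s["clock"],2),"pos",(s["tool_pos"]*1000).round(1),"yaw",np.degrees(np.arctan2(*Rc.as_matrix()[[1,0],0])).round(2),"f",s["ft_force"].round(1),"w",round(s["gripper_width"],3),"gf",round(s["grip_force"],1))
print("turn",(Rc.inv()*Rt).as_rotvec().round(4),"shift mm",(Rt.inv().apply(np.array([x,y,z])/1000-s["tool_pos"])*1000).round(1))
E
python3 go.py 562 -105.8 160 -9.4
```

```text
t 1.45 pos [ 160.5 -499.8  231.3] yaw 17.81 f [-0.4  0.1  0.6] w 1.001 gf 0.0
turn [-0.      0.      0.4748] shift mm [ 331.7 -454.3   71.3]
```

step_arm(targets=[0,0,0,0,0,0.119,1,0,0,0,0,0,0.119,1,0,0,0,0,0,0.119,1,0,0,0,0,0,0.118,1,0.02,-0.03,0,0,0,0,1,0.03,-0.04,0,0,0,0,1,0.03,-0.04,0,0,0,0,1,0.03,-0.04,0,0,0,0,1,0.03,-0.04,0,0,0,0,1,0.03,-0.04,0,0,0,0,1])

```text
clock: 2.45
tool_pos: [0.3671, -0.2993, 0.2315]
ee_rot: [3.13, -0.258, 0.001]
ft_force: [0.1, -0.8, -0.1]
gripper_width: 1.001
grip_force: 0.0
```

step_arm(targets=[0.03,-0.04,0,0,0,0,1,0.03,-0.04,0,0,0,0,1,0.03,-0.04,0.01,0,0,0,1,0.03,-0.04,0.01,0,0,0,1,0.02,-0.034,0.02,0,0,0,1,0.02,-0.02,0.02,0,0,0,1,0.01,-0.01,0.01,0,0,0,1,0,0,0,0,0,0,1,0,0,0,0,0,0,1,0,0,0,0,0,0,1])

```text
clock: 3.45
tool_pos: [0.5683, -0.1102, 0.1628]
ee_rot: [3.13, -0.26, 0.001]
ft_force: [0.5, 0.4, 0.5]
gripper_width: 0.998
grip_force: 0.0
```

```bash
python3 go.py 562 -105.8 100 -9.4
```

```text
t 3.45 pos [ 568.3 -110.2  162.8] yaw -9.51 f [0.5 0.4 0.5] w 0.998 gf 0.0
turn [ 0.0005 -0.0009 -0.0019] shift mm [-6.9 -3.3 62.8]
```

step_arm(targets=[-0.003,-0.002,0.02,0,0,0,1,-0.004,-0.001,0.02,0,0,0,1,0,0,0.02,0,0,0,1,0,0,0.01,0,0,0,1,0,0,0,0,0,0,1,0,0,0,0,0,0,1])

```text
clock: 4.05
tool_pos: [0.5627, -0.1054, 0.0927]
ee_rot: [3.131, -0.259, 0.002]
ft_force: [-0.2, -0.0, 1.2]
gripper_width: 0.999
grip_force: 0.0
```

```bash
python3 go.py 562 -105.8 27 -9.4
python3 - <<'E'
from h import *
a=r.read_camera("top")["pixels"][140:260,260:420];b=r.read_camera("side")["pixels"][130:250,230:390]
cv2.imwrite("pics/pre1.png",cv2.resize(np.hstack([a,b]),None,fx=2.5,fy=2.5,interpolation=cv2.INTER_CUBIC))
E
```

```text
t 4.05 pos [ 562.7 -105.4   92.7] yaw -9.46 f [-0.2 -0.   1.2] w 0.999 gf 0.0
turn [ 0.0001 -0.0013 -0.0011] shift mm [-0.7  0.5 65.7]
```

View pics/pre1.png

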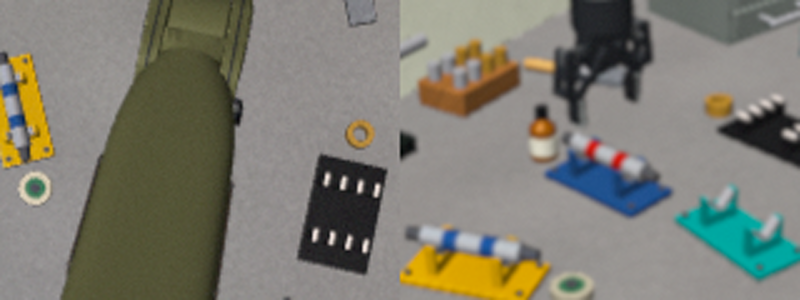

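The side view (right half) shows the open fingers above the red-banded arbor, straddling it, with the oil bottle clear at left. Next is the descent.

step_arm(targets=[0,0,0.02,0,0,0,1,0,0,0.02,0,0,0,1,0,0,0.015,0,0,0,1,0,0,0.01,0,0,0,1,0,0,0,0,0,0,1,0,0,0,0,0,0,1,0,0,0,0,0,0,0.45,0,0,0,0,0,0,0.35,0,0,0,0,0,0,0.35,0,0,0,0,0,0,0.35], grip_force=30)

```text
clock: 5.15
tool_pos: [0.5626, -0.1048, 0.0271]
ee_rot: [3.131, -0.258, 0.001]
ft_force: [-0.0, -0.7, -0.2]
gripper_width: 0.354
grip_force: 0.0
```

step_arm(targets=[0,0,0,0,0,0,0.3,0,0,0,0,0,0,0.2,0,0,0,0,0,0,0.2,0,0,0,0,0,0,0.2,0,0,0,0,0,0,0.2], grip_force=30)

```text
clock: 5.65
tool_pos: [0.5623, -0.1069, 0.0272]
ee_rot: [3.127, -0.259, 0.0]
ft_force: [-1.2, -5.4, 3.5]
gripper_width: 0.267
grip_force: 29.2
```

```bash
python3 go.py 562 -105.8 27 -9.4
```

```text
t 5.65 pos [ 562.3 -106.9   27.2] yaw -9.48 f [-1.2 -5.4  3.5] w 0.267 gf 29.2
turn [ 0.0043 -0.0006 -0.0013] shift mm [-0.4 -1.   0.2]
```

step_arm(targets=[0,0.0015,0,0,0,0,0.2,0,0.001,0,0,0,0,0.2,0,0,-0.005,0,0,0,0.2,0,0,-0.015,0,0,0,0.2,0,0,-0.025,0,0,0,0.2,0,0,-0.03,0,0,0,0.2,0,0,-0.03,0,0,0,0.2,0,0,-0.02,0,0,0,0.2,0,0,0,0,0,0,0.2,0,0,0,0,0,0,0.2], grip_force=60)

```text
clock: 6.65
tool_pos: [0.5613, -0.1068, 0.1506]
ee_rot: [-3.13, 0.257, 0.002]
ft_force: [-0.3, -0.3, -5.9]
gripper_width: 0.257
grip_force: 59.1
```

```bash
python3 go.py 436 -337 150 -12; python3 meas.py | grep -A5 side
```

```text
t 6.65 pos [ 561.3 -106.8  150.6] yaw -9.39 f [-0.3 -0.3 -5.9] w 0.257 gf 59.1
turn [-0.0005  0.0016  0.0455] shift mm [-74.7 251.2   0.6]Traceback (most recent call last):
  File "meas.py", line 13, in <module>
    i=1+np.argmax(s[1:,4]);v,u=np.nonzero(l==i)
        ~~~~~~~~~^^^^^^^^^
    return _wrapfunc(a, 'argmax', axis=axis, out=out, **kwds)
    return bound(*args, **kwds)
ValueError: attempt to get argmax of an empty sequence
```

step_arm(targets=[0,0,0,0,0,0.0455,0.2,-0.005,0.02,0,0,0,0,0.2,-0.01,0.035,0,0,0,0,0.2,-0.015,0.045,0,0,0,0,0.2,-0.015,0.045,0,0,0,0,0.2,-0.015,0.045,0,0,0,0,0.2,-0.01,0.035,0,0,0,0,0.2,-0.005,0.02,0,0,0,0,0.2,0,0.007,0,0,0,0,0.2,0,0,0,0,0,0,0.2], grip_force=60)

```text
clock: 7.7
tool_pos: [0.4363, -0.3455, 0.1493]
ee_rot: [-3.119, 0.318, 0.001]
ft_force: [0.1, -0.4, -4.5]
gripper_width: 0.262
grip_force: 59.5
```

```bash
python3 go.py 435.5 -338 60 -12
python3 - <<'E'
from h import *
b=r.read_camera("side")["pixels"][80:230,270:470]
cv2.imwrite("pics/bed1.png",cv2.resize(b,None,fx=4,fy=4,interpolation=cv2.INTER_CUBIC))
E
```

```text
t 7.7 pos [ 436.3 -345.5  149.3] yaw -11.64 f [ 0.1 -0.4 -4.5] w 0.262 gf 59.5
turn [-0.0061  0.0014  0.0063] shift mm [-2.4 -7.1 89.3]
```

View pics/bed1.png

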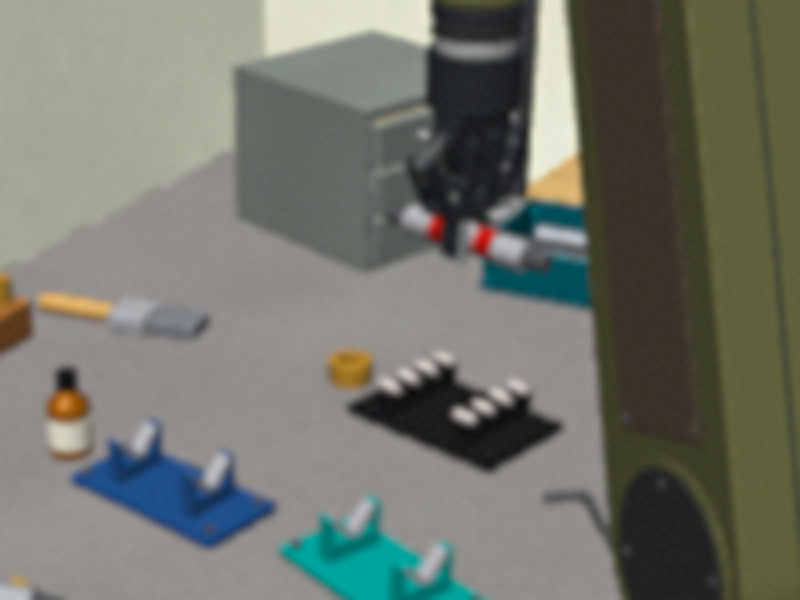

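The side view shows the red arbor gripped level, centred between its bands, above the empty bed; the blue cradle is now empty. I'll cross-check the bed from the side view.

Run:
```python
from h import *
p=r.read_camera("side");k=(p["pixels"].min(2)>150).astype(np.uint8);k[:165]=0;k[190:]=0;k[:,:360]=0;k[:,405:]=0
_,l,s,ce=cv2.connectedComponentsWithStats(k)
for q,a in zip(ce[1:],s[1:]): print(q.round(1),a[4],(at_z(p,q,.035)[:2]*1000).round(1))
C=cloud(p);w=(C[...,2]>.03)&(np.hypot(C[...,0]-.4355,C[...,1]+.337)<.08)&(C[...,2]<.05)
print((C[w].mean(0)*1000).round(1),w.sum())
# blue cradle V from the side: plate and V tops
w=(C[...,2]>.03)&(np.hypot(C[...,0]-.5635,C[...,1]+.107)<.07)&(C[...,2]<.055);print((C[w].mean(0)*1000).round(1),w.sum())
```

```text
[380.2 168.3] 12 [ 473.  -385.1]
[375.5 170.4] 13 [ 479.1 -362.4]
[371.  172.8] 13 [ 483.6 -338.1]
[366.5 175. ] 10 [ 488.4 -315.3]
[398.8 175.5] 17 [ 394. -369.]
[394.3 177.7] 12 [ 399.7 -346.5]
[390.  180.8] 6 [ 401.8 -318.4]
[385.7 183.4] 7 [ 405.5 -294.6]
[ 435.2 -333.7   34.8] 157
[ 563.7 -108.5   39. ] 136
```

step_arm(targets=[0,-0.0074,0,-0.006,0,0.008,0.2,0,0,0.03,0,0,0,0.2,0,0,0.03,0,0,0,0.2,0,0,0.025,0,0,0,0.2,0,0,0.015,0,0,0,0.2,0,0,0.005,0,0,0,0.2,0,0,0,0,0,0,0.2,0,0,0,0,0,0,0.2])

```text
clock: 8.6
tool_pos: [0.4397, -0.3377, 0.0465]
ee_rot: [3.123, -0.325, 0.002]
ft_force: [-0.0, -0.5, -4.5]
gripper_width: 0.255
grip_force: 59.5
```

```bash
python3 go.py 438 -338.3 28 -12.2;python3 - <<'E'
from h import *
a=r.read_camera("side")["pixels"][130:210,330:430]
cv2.imwrite("pics/bed2.png",cv2.resize(a,None,fx=7,fy=7,interpolation=cv2.INTER_CUBIC))
E
```

```text
t 8.6 pos [ 439.7 -337.7   46.5] yaw -11.89 f [-0.  -0.5 -4.5] w 0.255 gf 59.5
turn [ 0.0018 -0.0016  0.0055] shift mm [-1.5  1.  18.5]
```

View pics/bed2.png

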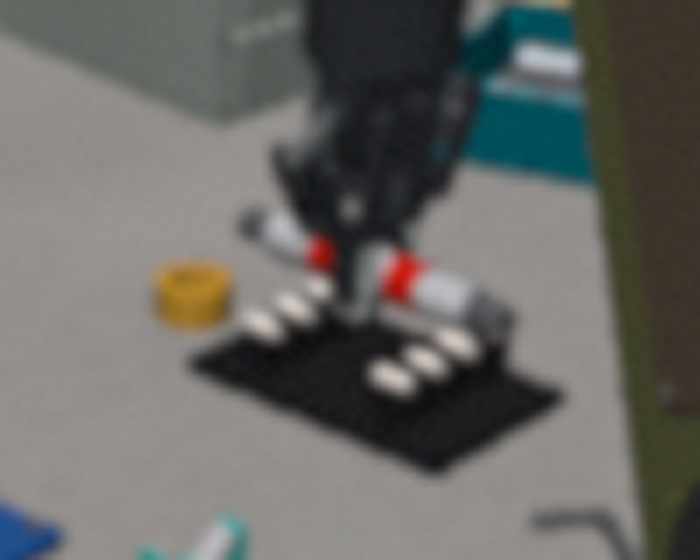

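The arbor hovers about 18 mm over the middle hollow, parallel to the ribs. I'll lower it gently.

step_arm(targets=[-0.0015,0.001,0.005,0,0,0.0055,0.2,0,0,0.005,0,0,0,0.2,0,0,0.004,0,0,0,0.2,0,0,0.002,0,0,0,0.2,0,0,0,0,0,0,0.2,0,0,0,0,0,0,0.2])

```text
clock: 9.25
tool_pos: [0.4369, -0.3385, 0.0294]
ee_rot: [3.123, -0.335, -0.0]
ft_force: [0.0, -0.2, -5.0]
gripper_width: 0.257
grip_force: 59.5
```

step_arm(targets=[0,0,0.001,0,0,0,0.2,0,0,0.001,0,0,0,0.2,0,0,0.001,0,0,0,0.2,0,0,0,0,0,0,0.2])

```text
clock: 9.65
tool_pos: [0.4376, -0.338, 0.0275]
ee_rot: [3.123, -0.334, 0.002]
ft_force: [-0.4, 3.1, 4.4]
gripper_width: 0.261
grip_force: 60.7
```

step_arm(targets=[0,-0.001,0,0,0,0,0.2,0,0,0,0,0,0,0.2,0,0,0,0,0,0,0.28,0,0,0,0,0,0,0.32,0,0,0,0,0,0,0.4,0,0,0,0,0,0,0.6,0,0,0,0,0,0,0.8,0,0,0,0,0,0,0.8], grip_force=30)

```text
clock: 10.45
tool_pos: [0.4371, -0.3375, 0.0264]
ee_rot: [3.123, -0.335, -0.0]
ft_force: [0.0, 0.9, 0.3]
gripper_width: 0.797
grip_force: 0.0
```

step_arm(targets=[0,0,-0.01,0,0,0,0.8,0,0,-0.02,0,0,0,0.8,0,0,-0.03,0,0,0,0.8,0,0,-0.03,0,0,0,0.8,0,0,-0.03,0,0,0,0.8,0,0,-0.01,0,0,0,0.8,0,0,0,0,0,0,0.8])

```text
clock: 11.15
tool_pos: [0.4384, -0.3382, 0.1586]
ee_rot: [3.12, -0.335, 0.006]
ft_force: [-0.1, -1.0, -0.2]
gripper_width: 0.799
grip_force: 0.0
```

```bash
python3 go.py 576 136 160 15.4;  python3 - <<'E'
from h import *
p=r.read_camera("side");a=p["pixels"][130:210,330:430]
cv2.imwrite("pics/bed3.png",cv2.resize(a,None,fx=5,fy=5,interpolation=cv2.INTER_CUBIC))
C=cloud(p);w=(C[...,2]>.049)&(np.hypot(C[...,0]-.4375,C[...,1]+.338)<.09)&(C[...,2]<.062)
q=C[w][:,:2]*1000;mu=q.mean(0);vt=np.linalg.svd(q-mu)[2][0];t=(q-mu)@vt;print(mu+vt*(t.max()+t.min())/2,np.ptp(t),np.degrees(np.arctan2(vt[1],vt[0])),(C[w][:,2].max()))
E
```

```text
t 11.15 pos [ 438.4 -338.2  158.6] yaw -12.25 f [-0.1 -1.  -0.2] w 0.799 gf 0.0
turn [ 0.0039 -0.0032 -0.4827] shift mm [ 258.6 -420.7   -1.4]
[ 441.4078574  -333.29067685] 162.83475875956054 168.16468500520577 0.06064480873807132
```

View pics/bed3.png

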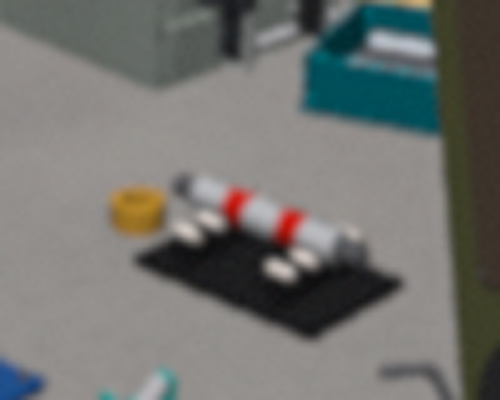

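The red arbor lies in the middle hollow of the bed. Next: the blue arbor in the yellow cradle.

step_arm(targets=[0,0,0,0.004,-0.003,-0.121,0.8,0,0,0,0,0,-0.121,0.8,0,0,0,0,0,-0.121,0.8,0,0,0,0,0,-0.12,0.9,0.015,-0.02,0,0,0,0,1,0.025,-0.04,0,0,0,0,1,0.025,-0.04,0,0,0,0,1,0.025,-0.04,0,0,0,0,1,0.025,-0.04,0,0,0,0,1,0.025,-0.04,0,0,0,0,1])

```text
clock: 12.2
tool_pos: [0.5124, -0.086, 0.1551]
ee_rot: [-3.109, -0.42, 0.009]
ft_force: [0.1, -0.4, 1.0]
gripper_width: 1.0
grip_force: 0.0
```

step_arm(targets=[0.025,-0.04,0,0,0,0,1,0.025,-0.04,0,0,0,0,1,0.025,-0.04,0,0,0,0,1,0.025,-0.04,0,0,0,0,1,0.01,-0.025,0,0,0,0,1,0.005,-0.015,0,0,0,0,1,0,0,0,0,0,0,1,0,0,0,0,0,0,1])

```text
clock: 13.0
tool_pos: [0.5703, 0.1344, 0.1567]
ee_rot: [-3.111, -0.421, 0.007]
ft_force: [0.3, -0.9, -0.1]
gripper_width: 1.002
grip_force: 0.0
```

```bash
python3 go.py 576 136 27 15.4
```

```text
t 13.0 pos [570.3 134.4 156.7] yaw 15.41 f [ 0.3 -0.9 -0.1] w 1.002 gf 0.0
turn [-0.0032  0.0042  0.0001] shift mm [ 5.900e+00 -1.000e-01  1.297e+02]
```

step_arm(targets=[0.003,0,0.02,-0.003,0.004,0,1,0.003,0,0.03,0,0,0,1,0,0,0.02,0,0,0,1,0,0,0.01,0,0,0,1,0,0,0,0,0,0,1,0,0,0,0,0,0,1])

```text
clock: 13.6
tool_pos: [0.5775, 0.1363, 0.0784]
ee_rot: [-3.112, -0.419, -0.005]
ft_force: [0.2, -0.7, -0.5]
gripper_width: 1.001
grip_force: 0.0
```

```bash
python3 go.py 576 136 27 15.4;  python3 - <<'E'
from h import *
a=r.read_camera("side")["pixels"][160:280,180:360]
cv2.imwrite("pics/pre2.png",cv2.resize(a,None,fx=3,fy=3,interpolation=cv2.INTER_CUBIC))
E
```

```text
t 13.6 pos [577.5 136.3  78.4] yaw 15.35 f [ 0.2 -0.7 -0.5] w 1.001 gf 0.0
turn [-0.0008 -0.003  -0.0009] shift mm [-1.6 -0.1 51.4]
```

View pics/pre2.png

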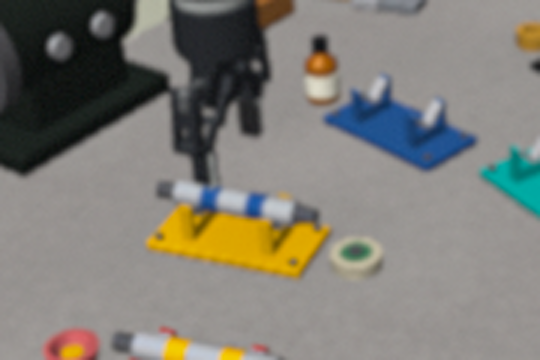

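Run:
```python
from h import *
p=r.read_camera("side");s=r.read_state();M=R.from_rotvec(s["ee_rot"]).as_matrix()
for o in([0,-.0425,-.013],[0,.0425,-.013],[0,0,.033]):
    print((proj(p,s["tool_pos"]+M@np.array(o))[0]-[180,160])*3)
```

```text
[206.16025356 182.92403457]
[247.77838071 135.42873642]
[232.28531671 201.22937415]
```

Fingertips show at (206,183) and (248,133) in the crop, as projected. The point below the TCP falls at (232,201), right between the blue bands.

step_arm(targets=[-0.0015,0,0.02,0,-0.003,0,1,0,0,0.015,0,0,0,1,0,0,0.01,0,0,0,1,0,0,0.006,0,0,0,1,0,0,0,0,0,0,1,0,0,0,0,0,0,0.6,0,0,0,0,0,0,0.4,0,0,0,0,0,0,0.35,0,0,0,0,0,0,0.35,0,0,0,0,0,0,0.35], grip_force=30)

```text
clock: 14.7
tool_pos: [0.5759, 0.1368, 0.027]
ee_rot: [-3.112, -0.421, 0.001]
ft_force: [-0.4, -0.0, -0.1]
gripper_width: 0.353
grip_force: 0.0
```

step_arm(targets=[0,0,0,0,0,0,0.3,0,0,0,0,0,0,0.2,0,0,0,0,0,0,0.2,0,0,0,0,0,0,0.2,0,0,0,0,0,0,0.2], grip_force=30)

```text
clock: 15.2
tool_pos: [0.5763, 0.1352, 0.0271]
ee_rot: [3.111, 0.419, 0.0]
ft_force: [0.3, -5.0, 2.3]
gripper_width: 0.268
grip_force: 29.3
```

step_arm(targets=[0,0.001,0,0,0,0,0.2,0,0.001,0,0,0,0,0.2,0,0,-0.005,0,0,0,0.2,0,0,-0.015,0,0,0,0.2,0,0,-0.025,0,0,0,0.2,0,0,-0.03,0,0,0,0.2,0,0,-0.03,0,0,0,0.2,0,0,-0.02,0,0,0,0.2,0,0,0,0,0,0,0.2,0,0,0,0,0,0,0.2], grip_force=60)

```text
clock: 16.2
tool_pos: [0.5756, 0.1349, 0.1506]
ee_rot: [-3.112, -0.422, 0.004]
ft_force: [0.8, -0.7, -5.6]
gripper_width: 0.266
grip_force: 59.1
```

```bash
python3 go.py 563.3 -107.8 150 -9.3
```

```text
t 16.2 pos [575.6 134.9 150.6] yaw 15.44 f [ 0.8 -0.7 -5.6] w 0.266 gf 59.1
turn [-0.0011  0.0025  0.4318] shift mm [ 27.1 241.5   0.6]
```

step_arm(targets=[0,0,0,0,0,0.072,0.2,0,0.01,0,0,0,0.072,0.2,0,0.02,0,0,0,0.072,0.2,0,0.02,0,0,0,0.072,0.2,0,0.02,0,0,0,0.072,0.2,0,0.02,0,0,0,0.072,0.2,0.01,0.03,0,0,0,0,0.2,0.005,0.03,0,0,0,0,0.2,0.005,0.03,0,0,0,0,0.2,0,0.03,0,0,0,0,0.2])

```text
clock: 17.2
tool_pos: [0.6019, -0.1388, 0.1393]
ee_rot: [-3.085, 0.089, 0.021]
ft_force: [1.1, -0.4, -4.9]
gripper_width: 0.262
grip_force: 59.3
```

step_arm(targets=[0,0.015,0,0,0,0,0.2,0,0.005,0,0,0,0,0.2,0,0,0,0,0,0,0.2,0,0,0,0,0,0,0.2])

```text
clock: 17.6
tool_pos: [0.6016, -0.1566, 0.1408]
ee_rot: [-3.085, 0.087, 0.016]
ft_force: [-0.7, -0.1, -4.1]
gripper_width: 0.259
grip_force: 59.4
```

```bash
python3 go.py 563.3 -107.8 50 -9.3
```

```text
t 17.6 pos [ 601.6 -156.6  140.8] yaw -3.21 f [-0.7 -0.1 -4.1] w 0.259 gf 59.4
turn [-0.0539  0.0151  0.1059] shift mm [-45.6 -42.   90.8]
```

step_arm(targets=[0,0,0,-0.027,0.008,0.053,0.2,0,0,0,-0.027,0.007,0.053,0.2,-0.015,-0.015,0,0,0,0,0.2,-0.015,-0.015,0,0,0,0,0.2,-0.015,-0.012,0,0,0,0,0.2,0,0,0,0,0,0,0.2,0,0,0,0,0,0,0.2])

```text
clock: 18.3
tool_pos: [0.5644, -0.1078, 0.1416]
ee_rot: [3.13, -0.253, 0.003]
ft_force: [0.2, 0.5, -3.7]
gripper_width: 0.259
grip_force: 59.5
```

```bash
python3 go.py 563.3 -107.8 50 -9.3
```

```text
t 18.3 pos [ 564.4 -107.8  141.6] yaw -9.24 f [ 0.2  0.5 -3.7] w 0.259 gf 59.5
turn [ 0.001  -0.0019  0.0011] shift mm [-1.1  0.2 91.6]
```

step_arm(targets=[-0.001,0,0.02,0,0,0,0.2,0,0,0.03,0,0,0,0.2,0,0,0.025,0,0,0,0.2,0,0,0.015,0,0,0,0.2,0,0,0,0,0,0,0.2,0,0,0,0,0,0,0.2])

```text
clock: 18.9
tool_pos: [0.5642, -0.1093, 0.0515]
ee_rot: [3.13, -0.257, 0.002]
ft_force: [0.2, 0.6, -4.6]
gripper_width: 0.26
grip_force: 59.5
```

```bash
python3 go.py 563.3 -107.8 28 -9.3;  python3 - <<'E'
from h import *
p=r.read_camera("side");a=p["pixels"][150:230,250:370]
cv2.imwrite("pics/pl2.png",cv2.resize(a,None,fx=5,fy=5,interpolation=cv2.INTER_CUBIC))
s=r.read_state();M=R.from_rotvec(s["ee_rot"]).as_matrix()
for o in([-.08,0,-.019],[.08,0,-.019],[0,0,-.019]): print((proj(p,s["tool_pos"]+M@np.array(o))[0]-[250,150])*5)
E
```

```text
t 18.9 pos [ 564.2 -109.3   51.5] yaw -9.37 f [ 0.2  0.6 -4.6] w 0.26 gf 59.5
turn [ 0.0011 -0.0016 -0.0012] shift mm [-1.1 -1.3 23.5]
[408.87030764 213.29069679]
[224.25837916 133.17368978]
[313.28813483 171.79914728]
```

View pics/pl2.png

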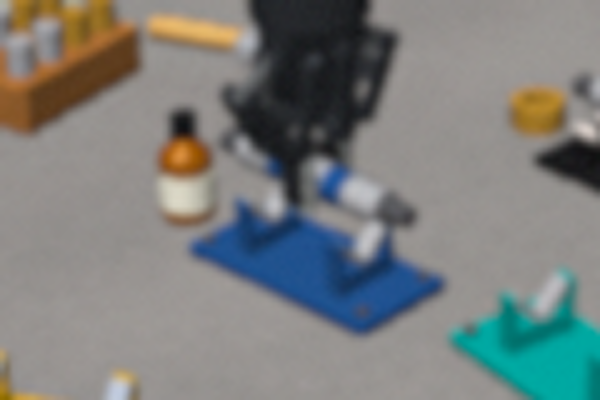

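The blue arbor is level over the blue cradle. Its ends sit at (228,137) and (412,213) in the crop, matching projection, and the bottle is clear.

step_arm(targets=[-0.001,-0.001,0.006,0,0,0,0.2,0,0,0.006,0,0,0,0.2,0,0,0.005,0,0,0,0.2,0,0,0.003,0,0,0,0.2,0,0,0.001,0,0,0,0.2,0,0,0,0,0,0,0.2,0,0,0,0,0,0,0.2])

```text
clock: 19.65
tool_pos: [0.5627, -0.1081, 0.0303]
ee_rot: [3.13, -0.257, 0.002]
ft_force: [-0.3, 0.5, -4.9]
gripper_width: 0.26
grip_force: 59.5
```

step_arm(targets=[0,0,0.001,0,0,0,0.2,0,0,0.001,0,0,0,0.2,0,0,0.001,0,0,0,0.2,0,0,0,0,0,0,0.2])

```text
clock: 20.05
tool_pos: [0.5631, -0.1076, 0.0277]
ee_rot: [3.131, -0.256, 0.003]
ft_force: [-0.1, 3.0, -0.6]
gripper_width: 0.262
grip_force: 60.1
```

step_arm(targets=[0,-0.001,0.001,0,0,0,0.2,0,0,0,0,0,0,0.2,0,0,0,0,0,0,0.28,0,0,0,0,0,0,0.32,0,0,0,0,0,0,0.4,0,0,0,0,0,0,0.6,0,0,0,0,0,0,0.8,0,0,0,0,0,0,0.8], grip_force=30)

```text
clock: 20.85
tool_pos: [0.5627, -0.1071, 0.0261]
ee_rot: [3.13, -0.257, 0.001]
ft_force: [0.1, 0.3, -0.8]
gripper_width: 0.8
grip_force: 0.0
```

step_arm(targets=[0,0,-0.01,0,0,0,0.8,0,0,-0.02,0,0,0,0.8,0,0,-0.03,0,0,0,0.8,0,0,-0.03,0,0,0,0.8,0,0,-0.03,0,0,0,0.8,0,0,-0.01,0,0,0,0.8,0,0,0,0,0,0,0.8])

```text
clock: 21.55
tool_pos: [0.5641, -0.1072, 0.1584]
ee_rot: [3.129, -0.257, 0.009]
ft_force: [-0.5, 0.4, -1.0]
gripper_width: 0.802
grip_force: 0.0
```

```bash
python3 go.py 450 314.5 160 17.4
```

```text
t 21.55 pos [ 564.1 -107.2  158.4] yaw -9.37 f [-0.5  0.4 -1. ] w 0.802 gf 0.0
turn [ 0.0025 -0.0051 -0.4673] shift mm [  17.2 -436.5   -1.6]
```

step_arm(targets=[0,0,0,0,-0.005,-0.117,0.8,0,0,0,0,0,-0.117,0.8,0,0,0,0,0,-0.117,0.8,0,0,0,0,0,-0.116,1,0.001,-0.02,0,0,0,0,1,0.002,-0.04,0,0,0,0,1,0.002,-0.04,0,0,0,0,1,0.002,-0.04,0,0,0,0,1,0.002,-0.04,0,0,0,0,1,0.002,-0.04,0,0,0,0,1])

```text
clock: 22.55
tool_pos: [0.5056, 0.1075, 0.1545]
ee_rot: [3.105, 0.474, -0.011]
ft_force: [0.4, 0.0, 0.1]
gripper_width: 0.998
grip_force: 0.0
```

step_arm(targets=[0.002,-0.04,0,0,0,0,1,0.002,-0.04,0,0,0,0,1,0.002,-0.04,0,0,0,0,1,0,-0.04,0,0,0,0,1,0,-0.03,0,0,0,0,1,0,-0.02,0,0,0,0,1,0,0,0,0,0,0,1,0,0,0,0,0,0,1])

```text
clock: 23.35
tool_pos: [0.472, 0.2329, 0.1607]
ee_rot: [-3.01, -0.639, 0.029]
ft_force: [-0.7, -0.1, -0.1]
gripper_width: 1.0
grip_force: 0.0
```

```bash
python3 go.py 449.5 314.5 80 17.4
```

```text
t 23.35 pos [472.  232.9 160.7] yaw 23.99 f [-0.7 -0.1 -0.1] w 1.0 gf 0.0
turn [-0.0665  0.0087  0.1148] shift mm [  2.9 -84.6  80.7]
```

step_arm(targets=[0,0,0,-0.033,0.004,0.058,1,0,0,0,-0.033,0.004,0.057,1,0.001,-0.02,0,0,0,0,1,0.001,-0.02,0,0,0,0,1,0.001,-0.02,0,0,0,0,1,0,-0.02,0,0,0,0,1,0,-0.004,0,0,0,0,1,0,0,0,0,0,0,1,0,0,0,0,0,0,1])

```text
clock: 24.25
tool_pos: [0.4733, 0.2377, 0.1647]
ee_rot: [-3.005, -0.647, 0.026]
ft_force: [0.4, -0.3, -0.7]
gripper_width: 1.0
grip_force: 0.0
```

```bash
python3 go.py 449.5 314.5 80 17.4
```

```text
t 24.25 pos [473.3 237.7 164.7] yaw 24.32 f [ 0.4 -0.3 -0.7] w 1.0 gf 0.0
turn [-0.0693  0.0068  0.1206] shift mm [  0.3 -80.4  84.7]
```

Run:
```python
from h import *
s=r.read_state();print(s["q"].round(3),s["joint_torque"].round(1))
```

```text
[ 0.423  0.307 -0.253  1.013  0.07   3.141] [  0.2 -41.8  24.1   0.    0.3  -0. ]
```

Joint 6 is at its limit, so I'll use the half-turned grasp instead.

step_arm(targets=[0,0,0,0,0,-0.14,1,0,0,0,0,0,-0.14,1,0,0,0,0,0,-0.14,1,0,0,0,0,0,-0.14,1,0,0,0,0,0,-0.14,1,0,0,0,0,0,-0.14,1,0,0,0,0,0,-0.14,1,0,0,0,0,0,-0.14,1,0,0,0,0,0,-0.14,1,0,0,0,0,0,-0.14,1])

```text
clock: 25.25
tool_pos: [0.4734, 0.2373, 0.1647]
ee_rot: [-1.878, -2.439, -0.047]
ft_force: [-0.8, -1.1, 0.3]
gripper_width: 1.001
grip_force: 0.0
```

step_arm(targets=[0,0,0,0,0,-0.14,1,0,0,0,0,0,-0.14,1,0,0,0,0,0,-0.14,1,0,0,0,0,0,-0.14,1,0,0,0,0,0,-0.14,1,0,0,0,0,0,-0.14,1,0,0,0,0,0,-0.14,1,0,0,0,0,0,-0.14,1,0,0,0,0,0,-0.14,1,0,0,0,0,0,0,1])

```text
clock: 26.25
tool_pos: [0.4734, 0.2373, 0.1647]
ee_rot: [-0.091, -3.106, -0.095]
ft_force: [0.5, 0.0, -0.6]
gripper_width: 1.001
grip_force: 0.0
```

```bash
python3 go.py 449.5 314.5 80 197.4
```

```text
t 26.25 pos [473.4 237.3 164.7] yaw 176.71 f [ 0.5  0.  -0.6] w 1.001 gf 0.0
turn [ 0.0661 -0.0233 -0.362 ] shift mm [-0.2 80.8 84.7]
```

step_arm(targets=[0,0,0,0.022,-0.008,-0.121,1,0,0,0,0.022,-0.008,-0.121,1,0,0,0,0.022,-0.008,-0.12,1,0,0.02,0,0,0,0,1,0,0.025,0,0,0,0,1,0,0.025,0,0,0,0,1,0,0.011,0,0,0,0,1,0,0,0,0,0,0,1,0,0,0,0,0,0,1])

```text
clock: 27.15
tool_pos: [0.4492, 0.3142, 0.1647]
ee_rot: [-0.475, 3.105, -0.001]
ft_force: [-0.5, -0.3, 0.4]
gripper_width: 1.0
grip_force: 0.0
```

```bash
python3 go.py 449.5 314.5 80 197.4
```

```text
t 27.15 pos [449.2 314.2 164.7] yaw -162.62 f [-0.5 -0.3  0.4] w 1.0 gf 0.0
turn [-0.0008  0.0005 -0.0003] shift mm [-0.4  0.2 84.7]
```

step_arm(targets=[0,0,0.02,0,0,0,1,0,0,0.03,0,0,0,1,0,0,0.03,0,0,0,1,0,0,0.025,0,0,0,1,0,0,0.02,0,0,0,1,0,0,0.008,0,0,0,1,0,0,0,0,0,0,1,0,0,0,0,0,0,1], grip_force=30)

```text
clock: 27.95
tool_pos: [0.45, 0.3148, 0.0325]
ee_rot: [-0.474, 3.104, 0.001]
ft_force: [0.1, -0.0, -0.0]
gripper_width: 1.0
grip_force: 0.0
```

```bash
python3 go.py 449.5 314.5 27 197.4
```

```text
t 27.95 pos [450.  314.8  32.5] yaw -162.62 f [ 0.1 -0.  -0. ] w 1.0 gf 0.0
turn [ 0.0003  0.0019 -0.0003] shift mm [ 0.6 -0.1  5.5]
```

step_arm(targets=[0,0,0.0055,0,0,0,1,0,0,0,0,0,0,0.6,0,0,0,0,0,0,0.4,0,0,0,0,0,0,0.35,0,0,0,0,0,0,0.35,0,0,0,0,0,0,0.3,0,0,0,0,0,0,0.2,0,0,0,0,0,0,0.2,0,0,0,0,0,0,0.2,0,0,0,0,0,0,0.2], grip_force=30)

```text
clock: 28.95
tool_pos: [0.4492, 0.3151, 0.0265]
ee_rot: [-0.476, 3.104, 0.001]
ft_force: [-1.4, 0.3, 2.4]
gripper_width: 0.27
grip_force: 29.3
```

step_arm(targets=[0,0,0,0,0,0,0.2,0,0,0,0,0,0,0.2,0,0,-0.005,0,0,0,0.2,0,0,-0.015,0,0,0,0.2,0,0,-0.025,0,0,0,0.2,0,0,-0.03,0,0,0,0.2,0,0,-0.03,0,0,0,0.2,0,0,-0.02,0,0,0,0.2,0,0,0,0,0,0,0.2,0,0,0,0,0,0,0.2], grip_force=60)

```text
clock: 29.95
tool_pos: [0.4488, 0.3144, 0.1504]
ee_rot: [0.476, -3.105, 0.001]
ft_force: [0.5, -0.9, -4.2]
gripper_width: 0.262
grip_force: 58.9
```

```bash
python3 go.py 575.7 134.7 150 195.4
```

```text
t 29.95 pos [448.8 314.4 150.4] yaw -162.57 f [ 0.5 -0.9 -4.2] w 0.262 gf 58.9
turn [-0.0005 -0.0001  0.0354] shift mm [ -74.6 -206.9    0.4]
```

step_arm(targets=[0,0,0,0,0,0.0354,0.2,-0.005,-0.015,0,0,0,0,0.2,-0.01,-0.03,0,0,0,0,0.2,-0.012,-0.03,0,0,0,0,0.2,-0.012,-0.035,0,0,0,0,0.2,-0.012,-0.03,0,0,0,0,0.2,-0.011,-0.03,0,0,0,0,0.2,-0.008,-0.025,0,0,0,0,0.2,-0.004,-0.012,0,0,0,0,0.2,0,0,0,0,0,0,0.2])

```text
clock: 30.95
tool_pos: [0.5755, 0.1329, 0.1498]
ee_rot: [0.417, -3.112, 0.0]
ft_force: [0.9, 0.5, -2.8]
gripper_width: 0.259
grip_force: 59.2
```

step_arm(targets=[0,0,0,0,0,0,0.2,0,0,0,0,0,0,0.2])

```text
clock: 31.15
tool_pos: [0.5745, 0.1357, 0.1508]
ee_rot: [0.423, -3.112, -0.001]
ft_force: [0.1, -0.4, -3.9]
gripper_width: 0.264
grip_force: 59.2
```

```bash
python3 go.py 575.7 134.7 50 195.4
```

```text
t 31.15 pos [574.5 135.7 150.8] yaw -164.52 f [ 0.1 -0.4 -3.9] w 0.264 gf 59.2
turn [ 0.0007 -0.0006  0.0015] shift mm [ -0.9  -1.3 100.8]
```

step_arm(targets=[-0.001,-0.001,0.02,0,0,0,0.2,0,0,0.03,0,0,0,0.2,0,0,0.03,0,0,0,0.2,0,0,0.02,0,0,0,0.2,0,0,0,0,0,0,0.2,0,0,0,0,0,0,0.2,0,0,0,0,0,0,0.2])

```text
clock: 31.85
tool_pos: [0.578, 0.1352, 0.0529]
ee_rot: [-0.422, 3.109, 0.001]
ft_force: [-0.5, 1.0, -2.9]
gripper_width: 0.259
grip_force: 59.2
```

```bash
python3 go.py 575.7 134.7 28 195.4;  python3 - <<'E'
from h import *
p=r.read_camera("side");a=p["pixels"][180:310,180:370]
cv2.imwrite("pics/pl3.png",cv2.resize(a,None,fx=4,fy=4,interpolation=cv2.INTER_CUBIC))
s=r.read_state();M=R.from_rotvec(s["ee_rot"]).as_matrix()
for o in([-.08,0,-.019],[.08,0,-.019],[0,0,-.019]): print((proj(p,s["tool_pos"]+M@np.array(o))[0]-[180,180])*4)
E
```

```text
t 31.85 pos [578.  135.2  52.9] yaw -164.54 f [-0.5  1.  -2.9] w 0.259 gf 59.2
turn [0.0001 0.0038 0.0011] shift mm [ 2.3  0.2 24.9]
[204.45456714 137.10586998]
[416.48434714 173.92359361]
[308.19961666 155.16192927]
```

View pics/pl3.png

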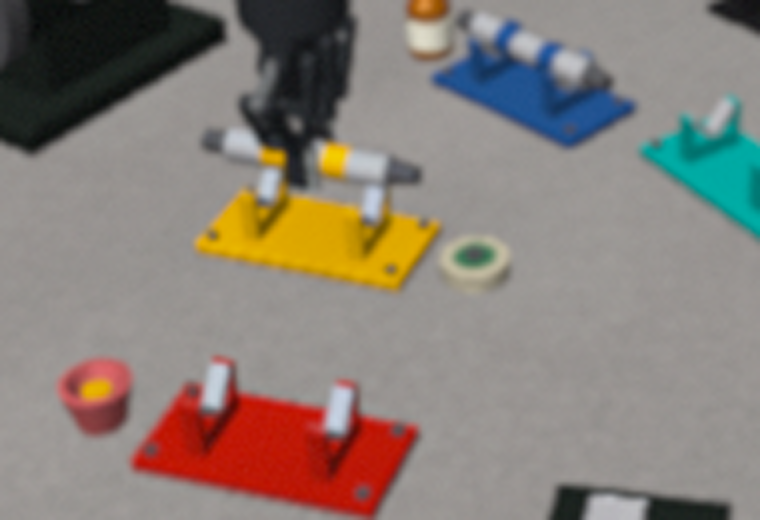

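The yellow arbor is level over the yellow cradle, with ends at (204,138) and (418,174) as projected. The blue arbor sits in the blue cradle and the loose items stand where they were.

step_arm(targets=[0.002,0,0.006,0,0.004,0,0.2,0,0,0.006,0,0,0,0.2,0,0,0.006,0,0,0,0.2,0,0,0.003,0,0,0,0.2,0,0,0.001,0,0,0,0.2,0,0,0,0,0,0,0.2,0,0,0,0,0,0,0.2])

```text
clock: 32.6
tool_pos: [0.575, 0.1338, 0.0294]
ee_rot: [0.421, -3.11, 0.0]
ft_force: [-0.2, -0.5, -4.0]
gripper_width: 0.258
grip_force: 59.2
```

step_arm(targets=[0,0,0.001,0,0,0,0.2,0,0,0.001,0,0,0,0.2,0,0,0.001,0,0,0,0.2,0,0,0,0,0,0,0.2])

```text
clock: 33.0
tool_pos: [0.5751, 0.1345, 0.0269]
ee_rot: [0.421, -3.111, -0.002]
ft_force: [-1.2, 1.9, 1.3]
gripper_width: 0.263
grip_force: 59.9
```

Seated, with light contact. Releasing.

step_arm(targets=[0,0.0005,0,0,0,0,0.2,0,0,0,0,0,0,0.2,0,0,0,0,0,0,0.28,0,0,0,0,0,0,0.32,0,0,0,0,0,0,0.4,0,0,0,0,0,0,0.6,0,0,0,0,0,0,0.8,0,0,0,0,0,0,0.8], grip_force=30)

```text
clock: 33.8
tool_pos: [0.5747, 0.1341, 0.0262]
ee_rot: [0.42, -3.11, 0.001]
ft_force: [0.4, -0.3, -0.5]
gripper_width: 0.801
grip_force: 0.0
```

step_arm(targets=[0,0,-0.01,0,0,0,0.8,0,0,-0.02,0,0,0,0.8,0,0,-0.03,0,0,0,0.8,0,0,-0.03,0,0,0,0.8,0,0,-0.03,0,0,0,0.8,0,0,-0.01,0,0,0,0.8,0,0,0,0,0,0,0.8])

```text
clock: 34.5
tool_pos: [0.5766, 0.1347, 0.1586]
ee_rot: [-0.421, 3.112, 0.0]
ft_force: [-0.2, 0.7, -0.1]
gripper_width: 0.797
grip_force: 0.0
```

```bash
python3 go.py 437.2 -337.5 160 168
```

```text
t 34.5 pos [576.6 134.7 158.6] yaw -164.59 f [-0.2  0.7 -0.1] w 0.797 gf 0.0
turn [3.000e-04 1.400e-03 4.784e-01] shift mm [  38.1 -490.8   -1.4]
```

step_arm(targets=[0,0,0,0,0,0.12,0.8,0,0,0,0,0,0.12,0.8,0,0,0,0,0,0.12,0.8,0,0,0,0,0,0.118,0.8,0.002,-0.02,0,0,0,0,1,0.003,-0.035,0,0,0,0,1,0.003,-0.04,0,0,0,0,1,0.003,-0.04,0,0,0,0,1,0.003,-0.04,0,0,0,0,1,0.003,-0.04,0,0,0,0,1])

```text
clock: 35.5
tool_pos: [0.5115, -0.0745, 0.1554]
ee_rot: [-0.325, -3.119, 0.002]
ft_force: [0.2, -1.5, 0.8]
gripper_width: 1.0
grip_force: 0.0
```

step_arm(targets=[0.003,-0.04,0,0,0,0,1,0.003,-0.04,0,0,0,0,1,0.003,-0.04,0,0,0,0,1,0.003,-0.04,0,0,0,0,1,0.003,-0.04,0,0,0,0,1,0.003,-0.035,0,0,0,0,1,0.002,-0.03,0,0,0,0,1,0.001,-0.011,0,0,0,0,1,0,0,0,0,0,0,1,0,0,0,0,0,0,1])

```text
clock: 36.5
tool_pos: [0.4353, -0.3371, 0.1564]
ee_rot: [-0.327, -3.12, -0.001]
ft_force: [-0.5, -0.2, -0.0]
gripper_width: 0.999
grip_force: 0.0
```

```bash
python3 go.py 437.2 -337.5 27 168
```

```text
t 36.5 pos [ 435.3 -337.1  156.4] yaw 168.05 f [-0.5 -0.2 -0. ] w 0.999 gf 0.0
turn [ 0.0002 -0.0044  0.0009] shift mm [ -1.9  -0.  129.4]
```

step_arm(targets=[-0.002,0,0.02,0,-0.004,0,1,0,0,0.03,0,0,0,1,0,0,0.03,0,0,0,1,0,0,0.025,0,0,0,1,0,0,0.015,0,0,0,1,0,0,0.005,0,0,0,1,0,0,0,0,0,0,1,0,0,0,0,0,0,1])

```text
clock: 37.3
tool_pos: [0.4388, -0.3385, 0.0329]
ee_rot: [0.326, 3.123, -0.003]
ft_force: [0.7, 0.5, 0.3]
gripper_width: 0.998
grip_force: 0.0
```

```bash
python3 go.py 437.2 -337.5 27 168
```

```text
t 37.3 pos [ 438.8 -338.5   32.9] yaw 168.09 f [0.7 0.5 0.3] w 0.998 gf 0.0
turn [-0.0017  0.0023  0.0016] shift mm [1.8 0.6 5.9]
```

step_arm(targets=[0.0015,0.0005,0.0055,-0.002,0.002,0.002,1,0,0,0,0,0,0,0.6,0,0,0,0,0,0,0.4,0,0,0,0,0,0,0.35,0,0,0,0,0,0,0.35,0,0,0,0,0,0,0.3,0,0,0,0,0,0,0.2,0,0,0,0,0,0,0.2,0,0,0,0,0,0,0.2,0,0,0,0,0,0,0.2], grip_force=30)

```text
clock: 38.3
tool_pos: [0.4367, -0.3377, 0.0267]
ee_rot: [-0.331, -3.124, -0.002]
ft_force: [-0.4, 1.9, 3.2]
gripper_width: 0.266
grip_force: 29.3
```

step_arm(targets=[0,0,0,0,0,0,0.2,0,0,0,0,0,0,0.2,0,0,-0.005,0,0,0,0.2,0,0,-0.015,0,0,0,0.2,0,0,-0.025,0,0,0,0.2,0,0,-0.03,0,0,0,0.2,0,0,-0.03,0,0,0,0.2,0,0,-0.02,0,0,0,0.2,0,0,0,0,0,0,0.2,0,0,0,0,0,0,0.2], grip_force=60)

```text
clock: 39.3
tool_pos: [0.4361, -0.3379, 0.1505]
ee_rot: [-0.331, -3.122, -0.002]
ft_force: [0.4, -0.5, -5.9]
gripper_width: 0.261
grip_force: 59.3
```

```bash
python3 go.py 451 315 150 197.4
```

```text
t 39.3 pos [ 436.1 -337.9  150.5] yaw 167.89 f [ 0.4 -0.5 -5.9] w 0.261 gf 59.3
turn [ 0.0013 -0.0019 -0.515 ] shift mm [-2.094e+02  6.186e+02  5.000e-01]
```

step_arm(targets=[0,0,0,0,0,-0.103,0.2,0,0,0,0,0,-0.103,0.2,0,0,0,0,0,-0.103,0.2,0,0,0,0,0,-0.103,0.2,0,0,0,0,0,-0.103,0.2,-0.005,0.015,0,0,0,0,0.2,-0.01,0.03,0,0,0,0,0.2,-0.0125,0.037,0,0,0,0,0.2,-0.0125,0.037,0,0,0,0,0.2,-0.0125,0.037,0,0,0,0,0.2])

```text
clock: 40.3
tool_pos: [0.4383, -0.1709, 0.1499]
ee_rot: [0.472, -3.102, -0.005]
ft_force: [1.5, 0.2, -4.9]
gripper_width: 0.261
grip_force: 59.4
```

step_arm(targets=[-0.0125,0.037,0,0,0,0,0.2,-0.0125,0.037,0,0,0,0,0.2,-0.0125,0.037,0,0,0,0,0.2,-0.0125,0.037,0,0,0,0,0.2,-0.0125,0.037,0,0,0,0,0.2,-0.0125,0.037,0,0,0,0,0.2,-0.0125,0.037,0,0,0,0,0.2,-0.0125,0.037,0,0,0,0,0.2,-0.0125,0.037,0,0,0,0,0.2,-0.0125,0.037,0,0,0,0,0.2])

```text
clock: 41.3
tool_pos: [0.4465, 0.2183, 0.1504]
ee_rot: [0.473, -3.102, 0.0]
ft_force: [1.1, -0.2, -5.0]
gripper_width: 0.258
grip_force: 59.4
```

```bash
python3 go.py 451.3 315.6 150 197.4; python3 -c "
from h import *;print(r.read_state()['q'])"
```

```text
t 41.3 pos [446.5 218.3 150.4] yaw -162.65 f [ 1.1 -0.2 -5. ] w 0.258 gf 59.4
turn [ 0.0006 -0.0038 -0.0008] shift mm [-33.7  91.4   0.4]
[ 0.454057    0.26553586 -0.35148799  0.95743768  0.00111518  0.15115903]
```

step_arm(targets=[-0.012,0.03,0,0,0,0,0.2,-0.01,0.025,0,0,0,0,0.2,-0.005,0.012,0,0,0,0,0.2,0,0,0,0,0,0,0.2,0,0,0,0,0,0,0.2,0,0,0,0,0,0,0.2])

```text
clock: 41.9
tool_pos: [0.4535, 0.2875, 0.1515]
ee_rot: [0.473, -3.103, 0.001]
ft_force: [-0.2, -0.8, -5.0]
gripper_width: 0.259
grip_force: 59.5
```

```bash
python3 go.py 451.3 315.6 50 197.4
```

```text
t 41.9 pos [453.5 287.5 151.5] yaw -162.67 f [-0.2 -0.8 -5. ] w 0.259 gf 59.5
turn [-0.     -0.0024 -0.0012] shift mm [ -6.3  27.5 101.5]
```

step_arm(targets=[-0.003,0.012,0,0,0,0,0.2,-0.0033,0.0155,0,0,-0.002,-0.001,0.2,0,0,0.02,0,0,0,0.2,0,0,0.03,0,0,0,0.2,0,0,0.03,0,0,0,0.2,0,0,0.02,0,0,0,0.2,0,0,0,0,0,0,0.2,0,0,0,0,0,0,0.2])

```text
clock: 42.7
tool_pos: [0.4524, 0.318, 0.0524]
ee_rot: [-0.477, 3.104, 0.002]
ft_force: [0.5, 0.1, -4.2]
gripper_width: 0.261
grip_force: 59.5
```

```bash
python3 go.py 451.3 315.6 28 197.4;  python3 - <<'E'
from h import *
p=r.read_camera("side");a=p["pixels"][210:330,170:330]
cv2.imwrite("pics/pl4.png",cv2.resize(a,None,fx=4,fy=4,interpolation=cv2.INTER_CUBIC))
s=r.read_state();M=R.from_rotvec(s["ee_rot"]).as_matrix()
for o in([-.08,0,-.019],[.08,0,-.019],[0,0,-.019]): print((proj(p,s["tool_pos"]+M@np.array(o))[0]-[170,210])*4)
E
```

```text
t 42.7 pos [452.4 318.   52.4] yaw -162.51 f [ 0.5  0.1 -4.2] w 0.261 gf 59.5
turn [0.0013 0.0016 0.0015] shift mm [ 1.7 -2.  24.4]
[177.5846493  218.54544939]
[431.02180613 266.13710545]
[301.32836314 241.95214732]
```

View pics/pl4.png

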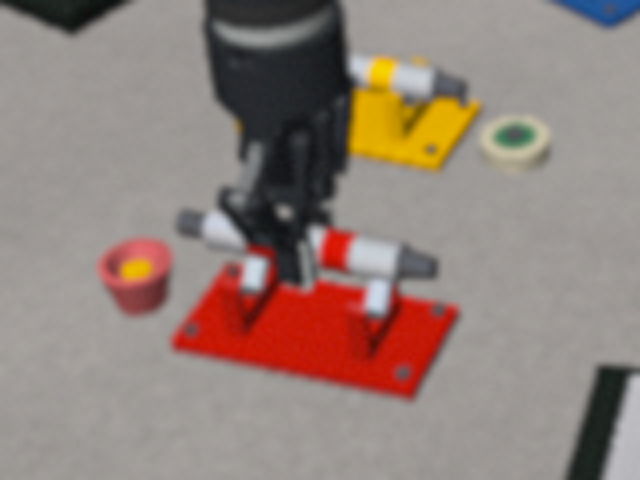

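The red arbor is level over the red cradle with ends at (178,220) and (437,265), and the cup wheel at (136,275) is clear. Lowering.

step_arm(targets=[0.0005,-0.002,0.006,0,0.002,0.001,0.2,0,0,0.006,0,0,0,0.2,0,0,0.006,0,0,0,0.2,0,0,0.003,0,0,0,0.2,0,0,0.001,0,0,0,0.2,0,0,0,0,0,0,0.2,0,0,0,0,0,0,0.2])

```text
clock: 43.45
tool_pos: [0.4525, 0.3154, 0.0302]
ee_rot: [0.475, -3.105, -0.002]
ft_force: [0.0, 0.0, -4.4]
gripper_width: 0.262
grip_force: 59.6
```

step_arm(targets=[0,0,0.001,0,0,0,0.2,0,0,0.001,0,0,0,0.2,0,0,0,0,0,0,0.2])

```text
clock: 43.75
tool_pos: [0.4523, 0.3152, 0.028]
ee_rot: [0.475, -3.105, -0.001]
ft_force: [0.2, 0.5, -5.7]
gripper_width: 0.266
grip_force: 59.6
```

step_arm(targets=[0,0,0.001,0,0,0,0.2,0,0,0.0005,0,0,0,0.2,0,0,0,0,0,0,0.2,0,0,0,0,0,0,0.2])

```text
clock: 44.15
tool_pos: [0.4525, 0.316, 0.027]
ee_rot: [0.476, -3.105, -0.004]
ft_force: [-2.2, 3.0, -0.7]
gripper_width: 0.259
grip_force: 60.1
```

step_arm(targets=[0,0.001,0.0005,0,0,0,0.2,0,0,0,0,0,0,0.2,0,0,0,0,0,0,0.28,0,0,0,0,0,0,0.32,0,0,0,0,0,0,0.4,0,0,0,0,0,0,0.6,0,0,0,0,0,0,0.8,0,0,0,0,0,0,0.8], grip_force=30)

```text
clock: 44.95
tool_pos: [0.4521, 0.3162, 0.026]
ee_rot: [0.475, -3.105, -0.001]
ft_force: [-0.1, 0.1, -0.4]
gripper_width: 0.797
grip_force: 0.0
```

step_arm(targets=[0,0,-0.01,0,0,0,0.8,0,0,-0.02,0,0,0,0.8,0,0,-0.03,0,0,0,0.8,0,0,-0.03,0,0,0,0.8,0,0,-0.03,0,0,0,0.8,0,0,-0.03,0,0,0,0.8,0,0,0,0,0,0,0.8])

```text
clock: 45.65
tool_pos: [0.4548, 0.3179, 0.1815]
ee_rot: [-0.474, 3.098, 0.008]
ft_force: [-0.5, 0.1, -0.2]
gripper_width: 0.799
grip_force: 0.0
```

step_arm(targets=[0,-0.02,-0.02,0,0,0,0.8,0.01,-0.035,-0.01,0,0,0,0.8,0.01,-0.035,0,0,0,0,0.8,0.01,-0.035,0,0,0,0,0.8,0.01,-0.035,0,0,0,0,0.8,0.01,-0.035,0,0,0,0,0.8,0.01,-0.035,0,0,0,0,0.8,0.01,-0.035,0,0,0,0,0.8,0.01,-0.035,0,0,0,0,0.8,0.01,-0.035,0,0,0,0,0.8])

```text
clock: 46.65
tool_pos: [0.466, -0.0319, 0.2057]
ee_rot: [0.476, -3.105, -0.002]
ft_force: [1.5, 0.4, -1.0]
gripper_width: 0.798
grip_force: 0.0
```

step_arm(targets=[0.01,-0.035,0,0,0,0,0.8,0.01,-0.035,0,0,0,0,0.8,0.01,-0.035,0,0,0,0,0.8,0.01,-0.035,0,0,0,0,0.8,0.01,-0.035,0,0,0,0,0.8,0.01,-0.035,0,0,0,0,0.8,0,0,0,0,0,0,0.8,0,0,0,0,0,0,0.8])

```text
clock: 47.45
tool_pos: [0.4716, -0.2491, 0.2051]
ee_rot: [0.473, -3.104, -0.003]
ft_force: [0.3, -0.4, -0.3]
gripper_width: 0.795
grip_force: 0.0
```

Run:
```python
from meas import *
ps={n:r.read_camera(n) for n in("top","side")}
a=ps["top"]["pixels"][140:270,180:430];cv2.imwrite("pics/fin_t.png",cv2.resize(a,None,fx=3.2,fy=3.2,interpolation=cv2.INTER_CUBIC))
b=ps["side"]["pixels"][160:330,170:370];cv2.imwrite("pics/fin_s.png",cv2.resize(b,None,fx=3.5,fy=3.5,interpolation=cv2.INTER_CUBIC))
print(r.read_state()["clock"])
for n,p in ps.items():
    C=cloud(p)
    for c in("red","yellow","blue"):
        w=(np.hypot(C[...,0]-B[c][0],C[...,1]-B[c][1])<.085)&(C[...,2]>.05)&(C[...,2]<.065);q=C[w][:,:2]*1000
        if len(q)<20: continue
        mu=q.mean(0);vt=np.linalg.svd(q-mu)[2][0];t=(q-mu)@vt;print(n,c,(mu+vt*(t.max()+t.min())/2).round(1),round(np.ptp(t)),np.degrees(np.arctan2(vt[1],vt[0])).round(1)%180)
```

```text
47.55
top red [453.4 316.9] 157 18.30000000000001
top yellow [575.6 135.7] 159 15.400000000000006
top blue [ 564.7 -106. ] 158 171.4
side red [452.  318.5] 160 17.69999999999999
side yellow [574.3 137.3] 160 15.699999999999989
side blue [ 564.8 -105.1] 160 171.2
```

View pics/fin_t.png

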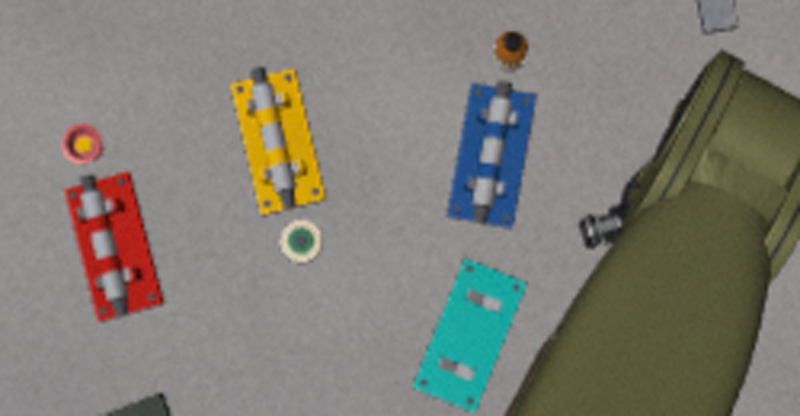

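View pics/fin_s.png

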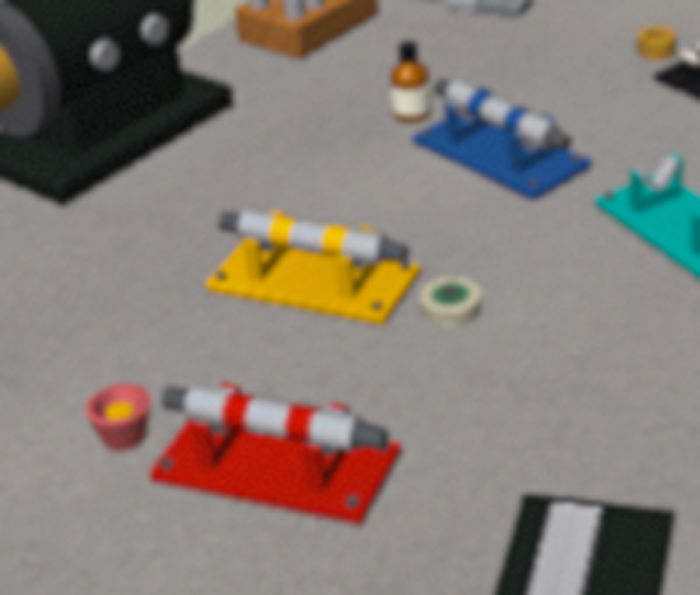

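Each arbor lies in the cradle of its colour and the three bystanders are unmoved. I'll check once that all are seated at full depth and level.

Run:
```python
from meas import *
A={"red":(.4525,.3165,17.5),"yellow":(.575,.1355,15.4),"blue":(.564,-.1065,170.7)}
for n in("top","side"):
  for k in range(2):
    p=r.read_camera(n);C=cloud(p)
    for c,(x,y,a) in A.items():
        d=np.array([np.cos(np.radians(a)),np.sin(np.radians(a))]);e=np.array([-d[1],d[0]])
        P=C[...,:2]-[x,y];t=P@d;l=P@e;o=[]
        for lo,hi in((-.058,-.015),(.015,.058)):
            w=(t>lo)&(t<hi)&(abs(l)<.016)&(C[...,2]>.047)&(C[...,2]<.07);o+=[(np.percentile(C[w][:,2],85)*1000).round(1),(l[w].mean()*1000).round(1)]
        print(n,c,o)
```

```text
top red [np.float64(59.0), np.float64(-0.9), np.float64(59.2), np.float64(-0.5)]
top yellow [np.float64(58.3), np.float64(0.3), np.float64(59.3), np.float64(-0.2)]
top blue [np.float64(59.1), np.float64(-1.0), np.float64(58.7), np.float64(-0.7)]
top red [np.float64(57.3), np.float64(-0.5), np.float64(59.8), np.float64(-0.9)]
top yellow [np.float64(59.3), np.float64(0.0), np.float64(58.4), np.float64(-0.5)]
top blue [np.float64(59.0), np.float64(-0.7), np.float64(59.1), np.float64(-0.8)]
side red [np.float64(56.7), np.float64(3.5), np.float64(56.5), np.float64(3.6)]
side yellow [np.float64(57.2), np.float64(3.3), np.float64(57.1), np.float64(3.2)]
side blue [np.float64(57.1), np.float64(-3.2), np.float64(57.2), np.float64(-2.7)]
side red [np.float64(56.8), np.float64(3.2), np.float64(56.4), np.float64(3.8)]
side yellow [np.float64(56.4), np.float64(3.2), np.float64(57.0), np.float64(3.1)]
side blue [np.float64(57.7), np.float64(-3.0), np.float64(57.3), np.float64(-2.5)]
```

All three are level and at seated height (top about 57 mm). Handing in.

```bash
python3 -c "
from station import r
print(r.job_done())"
```

```text
the job is handed in; nothing more can be done
None
```

The red, blue and yellow arbors each lie level and centred to within about 2 mm in the cradle of their own colour, with the red one parked on the ribbed bed on the way; the cup wheel, oil bottle and flat wheel are unmoved, and the job was handed in at about 48 s (verdict not shown).

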